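# Vent the disinfectant tank and take off its filler cap

### The job

The disinfectant tank on the vaccination table has to be refilled. First let its pressure off: turn the red relief knob clockwise to its stop, keep it there for about a second, then let go so that it springs back. Then unscrew the black filler cap (nobody remembers whether it has a right-hand or a left-hand thread, so try it both ways), lift it straight up at least 6 cm and finish while still holding it up, level, in the gripper, ready for a colleague to fill the tank; leave everything else on the table where it is.

Things in the scene. Friction and masses are not known exactly. Their poses are not given: they have to be found in the camera images.
- tank: stainless pressure tank, 218 mm across (264 over the two side handles), screwed to the table, turned any way. Origin: centre of its underside, z up. Flat lid 210 mm above the table. On it, in the tank's frame: black filler cap at y +62 mm, red relief knob at y -62 mm, gauge at x +60 mm (42 mm across) and brass outlet stub at x -62 mm (22 mm across), both rising 26 mm above the lid
- cap: filler cap: black, ribbed, round, 49 mm across, 28 mm tall, hollow, unmarked, about 60 g. Origin: centre of its lower rim (at filler_seat while on), z up. Once turned 1.2 to 1.9 rad from its start in its loosening sense it lifts straight off; until then the thread holds it. The other way it stops within 0.3 rad. Loose once off
- filler_seat (a point): on the filler's axis, top of its steel boss (47 mm across), 222 mm above the table, where the cap's lower rim sits; axes as the tank's. The neck inside the cap stands 20 mm above it. Its coarse thread is right-hand (loosens anticlockwise from above) or left-hand (clockwise): this differs from tank to tank and cannot be seen. It turns easily in the loosening sense
- relief (a joint): turn of the red relief knob, rad: 0 at rest, growing clockwise seen from above to its stop at 1.2. A spring (0.12 Nm per rad) turns it back to 0 when let go
- relief_wing (a point): middle of the knob's red upright wing, on the knob's vertical axis, 253 mm above the table. The wing is 46 mm long, 11 mm thick, 26 mm tall (240 to 266 mm above the table). x axis along the wing's length, z up; turns with the knob. It stands on a steel spindle 10 mm across, over the brass valve body (30 mm across, up to 223 mm)
- funnel: orange plastic funnel standing on its wide mouth (110 mm across), spout up, 110 mm tall; loose, origin at the centre of its underside. To be left where it is
- jug: clear plastic measuring jug with a side handle, 96 mm across, 135 mm tall; loose, origin at the centre of its underside. To be left where it is
- sanitiser: hand sanitiser pump bottle, 64 mm across, 181 mm tall, blue band, white pump head; loose, origin at the centre of its underside. To be left where it is
- tray: steel tray 190 x 110 x 22 mm with three capped syringes; loose, origin at the centre of its underside. To be left where it is
- vial_rack: white rack 110 x 55 mm with eight small glass vials, 49 mm tall; loose, origin at the centre of its underside. To be left where it is
- swab_jar: glass swab jar with steel lid, 78 mm across, 112 mm tall; loose, origin at the centre of its underside. To be left where it is
- tape: roll of paper tape lying flat, 90 mm across, 25 mm tall; loose, origin at the centre of its underside. To be left where it is
Not all that is in view belongs to the job. Several things have the shape of the cap; the one meant has the colours described above.

How it is judged:
By the outcome, as a careful person would: the job done as asked, in the order asked, and still so for the second after the job is handed in, while the arm keeps its last pose, push and grip.
It also fails if it takes over 58 s, if anything falls off the work surface, if the arm or the gripper's body presses on something with over 40 N, if the wrist force passes 120 N, or if a joint passes its speed limit or range.

### The arm

A 7-joint arm with a two-finger parallel gripper is mounted at the origin on the work surface. World frame = base frame: x ahead of the robot, y to its left, z up, the work surface at z = 0. Lengths are in m, angles in degrees, forces in N, time in s.
With the tool pointing down it reaches from about 0.425 to 0.875 m from the base axis. Payload 4.7 kg.
Tool frame: the origin (TCP) lies midway between the tips of the shut fingers; the grasp point (between the pads) lies 19 mm behind it; z points along the fingers, y is the line along which they close (so a half turn about z gives the same grasp; the last joint's range is limited). The gripper opens to 87 mm and grips with 3 to 60 N. Pads are 19 mm wide; open, the fingers measure 117 mm over their backs; the gripper's body (75 mm by 190 mm) begins 51 mm behind the grasp point.
Start: joints at [77.813, 18.392, -4.016, 83.108, 1.295, 78.541, -3.26], TCP at [0.146, -0.633, 0.223] pointing down, gripper open.
Joint ranges: [-163.93, 163.93], [-17.29, 119.83], [-79.2, 71.16], [3.27, 140.29], [-89.18, 269.18], [5.43, 117.66], [-154.24, 154.24]. Speed limits (degrees/s): [147.25, 147.25, 180, 180, 180, 180, 180].

### API

Orientations are given as [roll, pitch, yaw] about the fixed x, y, z axes, in that order (R = Rz(yaw) Ry(pitch) Rx(roll)).
In Python, from cell import env gives the robot as it stands. The module is installed in compiled form; this text tells all that it offers.
- The arm moves only by the tool send_rows, never from a script. Its argument "series" is a list of rows, each an object with "travel": the shift along the tool's x, y, z in cm, a list of three; "dr": the turn, a rotation vector about the tool's x, y, z in degrees, a list of three; "claw": the finger opening in cm, from 0 to 8.7. In form: [{"travel": [tx, ty, tz], "dr": [wx, wy, wz], "claw": claw}, ...]. A call has 1 to 12 rows; each row is the pose to reach, as a shift and turn from the pose commanded when the call began, along the tool's axes at that moment; what a row does not reach only later rows make up. A row lasts 1/12 s, in which the tool goes at most 41.7 mm and 7.16 degrees, less where a joint would pass 70% of its speed; a pose out of reach is approached as far as the arm can. A call with a gripper value outside its range is refused whole. The fingers move at their own pace and stop on an object; "grip_force" is the grip in N (left out, the last holds). Time passes only in rows, so rows that repeat a pose let the fingers close. It gives the time, the measured TCP pose, the force and the opening at its end, in the units of the state.
- env.get_obs(): the state, without advancing time (a new reading comes with each control period).
- env.read_camera(name): name is "scene" or "top" or "wrist"; returns the picture (420x560x3 uint8, blue, green, red); there is no depth.
- env.calibration(name): a dict with "fx", "fy", "cx", "cy" (pixels), "distortion" ([k1, k2, p1, p2, k3] as OpenCV has them; the pictures are not rectified), "cam_to_world" (4x4, takes a point from camera to world coordinates). Camera axes: x right, y down, z forward; pixel columns grow to the right and rows downward; lengths in m; the calibration is good to about 2 mm. A picture is of the moment at which its call begins: read the wrist's pose just before it. calibration takes no time and is no camera call; for the wrist camera it gives the pose at the moment of the call.
- env.sign_off(): hands the job in, once; it reports no verdict.
The state is a dict: "time_s": time; "qpos": joint angles; "joint_velocities": joint speeds; "effort": joint torques, N m; "tool_pos": TCP position; "tool_rot": TCP orientation; "force": force on the tool from outside, world axes, zero at the start; "wrist_torque": the same for the moment, N m; "grip_width": finger opening in m.
Only numpy, scipy, OpenCV 4.12 (cv2) and the standard library are available. Lean on these libraries where they do the work, as an engineer would, in place of code of your own. Each camera call takes 0.05 s, during which the arm holds its last target. There are 200 camera calls.

## Working session

There is one attempt and no reset: what is moved stays moved. The work goes in short steps, Python scripts to look and compute and a tool call to move; the robot and the scene stay as the last step left them, time stands still between calls to the robot, and variables do not carry over. Pictures are saved under pics/ and viewed, on a budget of 10 in all, crops included, one or two more only if the job needs it, and the job is handed in when it is done.

Besides the shell and the picture viewer there is one more tool, called in YAML: its name, and indented under it one key for each argument. send_rows: Moves the arm, as the interface text tells. Its arguments: {"type":"object","properties":{"series":{"type":"array"},"grip_force":{"type":"number"}},"required":["series"]}

```bash
mkdir -p pics; python3 - <<'E'
from cell import env
import cv2,numpy as np
np.set_printoptions(precision=4,suppress=True)
a=env.read_camera("scene");b=env.read_camera("top")
cv2.imwrite("pics/scene.png",a);cv2.imwrite("pics/top.png",b)
for n in("scene","top","wrist"):
    print(n,env.calibration(n))
print(env.get_obs())
E
```

```text
scene {'fx': 446.31542208619, 'fy': 446.31542208619, 'cx': 286.6577877472486, 'cy': 213.80218313794862, 'distortion': array([0.0235, 0.    , 0.    , 0.    , 0.    ]), 'cam_to_world': array([[-0.6537,  0.5716, -0.4959,  1.189 ],
       [ 0.7566,  0.5083, -0.4113,  0.4439],
       [ 0.0169, -0.6441, -0.7648,  1.1214],
       [ 0.    ,  0.    ,  0.    ,  1.    ]])}
top {'fx': 383.7050755492212, 'fy': 383.7050755492212, 'cx': 282.7844634532744, 'cy': 207.50261105454646, 'distortion': array([-0.086,  0.   ,  0.   ,  0.   ,  0.   ]), 'cam_to_world': array([[ 0.002 , -0.9893,  0.1458,  0.3951],
       [-0.9998,  0.0007,  0.0184, -0.0913],
       [-0.0183, -0.1458, -0.9891,  1.5429],
       [ 0.    ,  0.    ,  0.    ,  1.    ]])}
wrist {'fx': 354.0869444949574, 'fy': 354.0869444949574, 'cx': 281.66580127583825, 'cy': 204.84831268559125, 'distortion': array([-0.0837,  0.    ,  0.    ,  0.    ,  0.    ]), 'cam_to_world': array([[ 0.2246, -0.9371, -0.2672,  0.2178],
       [-0.9745, -0.2164, -0.0602, -0.616 ],
       [-0.0014,  0.2739, -0.9617,  0.3829],
       [ 0.    ,  0.    ,  0.    ,  1.    ]])}
{'time_s': 0.1, 'qpos': array([77.8119, 18.4359, -4.0139, 83.1689,  1.2944, 78.5419, -3.2604]), 'joint_velocities': array([-0.0939, -0.1834,  0.0567, -0.1308, -0.0289,  0.0077, -0.0883]), 'effort': array([  0.    , -49.2571,  -0.4057, -31.3399,  -0.0643,   0.0395,
         0.0001]), 'tool_pos': array([ 0.146 , -0.6329,  0.2215]), 'tool_rot': array([-179.8985,    0.0055,   12.9956]), 'force': array([ 0.2279, -0.5921, -0.1029]), 'wrist_torque': array([ 0.0237,  0.0441, -0.0081]), 'grip_width': 0.0870822459414875}
```

View pics/top.png

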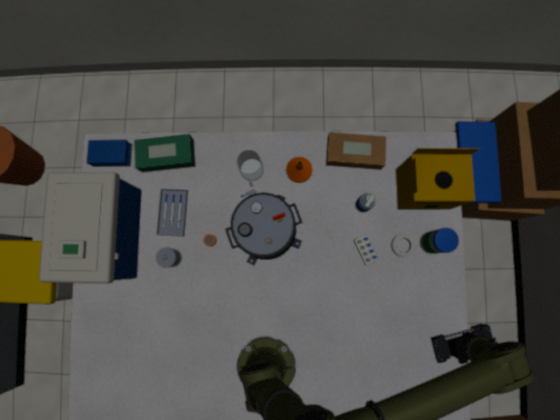

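View pics/scene.png

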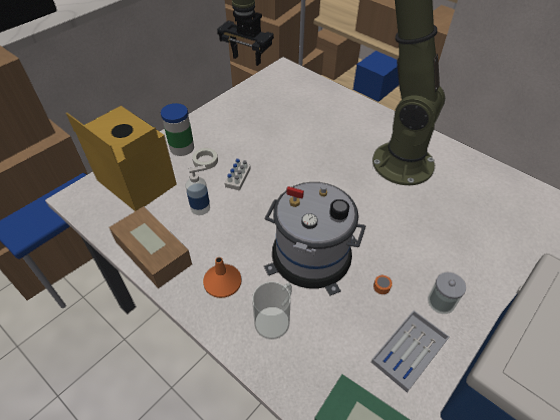

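The top view shows the tank at about (265,225), with the red wing at (279,216), the black cap at (245,229), the gauge at (257,208) and the stub at (269,240). The scene view agrees: wing at (295,192), cap at (339,209).

```bash
cat > h.py <<'E'
import cv2,numpy as np
from cell import env
np.set_printoptions(precision=4,suppress=True)
def cast(c,px,z):
    K=np.array([[c['fx'],0,c['cx']],[0,c['fy'],c['cy']],[0,0,1]])
    p=cv2.undistortPoints(np.array(px,float).reshape(-1,1,2),K,c['distortion']).reshape(-1,2)
    T=c['cam_to_world'];d=np.c_[p,np.ones(len(p))]@T[:3,:3].T;o=T[:3,3]
    return o+d*((z-o[2])/d[:,2])[:,None]
def blobs(m,mn=20):
    n,l,s,ce=cv2.connectedComponentsWithStats(m.astype(np.uint8))
    out=[]
    for i in range(1,n):
        if s[i,4]>=mn: out.append((ce[i],s[i,4],np.argwhere(l==i)[:,::-1]))
    return out
def red(im):
    h=cv2.cvtColor(im,cv2.COLOR_BGR2HSV); return ((h[...,0]<5)|(h[...,0]>174))&(h[...,1]>170)&(h[...,2]>60)
E
python3 - <<'E'
from h import *
for n,box,f in(("top",(220,185,310,265),'pics/top.png'),("scene",(265,175,370,255),'pics/scene.png')):
    im=cv2.imread(f);c=env.calibration(n);x0,y0,x1,y1=box
    M=np.zeros(im.shape[:2],bool);M[y0:y1,x0:x1]=1
    for ce,a,p in blobs(red(im)&M,10):
        q=cast(c,p,.259);v=np.linalg.svd(q[:,:2]-q[:,:2].mean(0))[2][0]
        print(n,'red',ce,a,cast(c,[ce],.253),np.rad2deg(np.arctan2(v[1],v[0])),np.ptp((q[:,:2])@v))
    for ce,a,p in blobs((im.max(2)<38)&M,20): print(n,'dark',ce,a,cast(c,[ce],.245 if n=='scene' else .25),np.ptp(p,axis=0))
s=cv2.resize(cv2.imread('pics/scene.png')[170:260,250:380],None,fx=4,fy=4,interpolation=2)
t=cv2.resize(cv2.imread('pics/top.png')[180:270,215:315],None,fx=3.9,fy=4,interpolation=2)
h=min(len(s),len(t));cv2.imwrite('pics/crop.png',cv2.resize(np.hstack([s,t]),None,fx=.86,fy=.86))
E
```

```text
top red [278.5333 215.9   ] 30 [[ 0.5564 -0.0529  0.253 ]] -69.60992595469122 0.03947568774318111
top dark [276.3172 248.9142] 268 [[ 0.4451 -0.0457  0.25  ]] [51 37]
top dark [247.6071 232.6071] 28 [[0.4998 0.0517 0.25  ]] [10  9]
scene red [294.7281 192.1754] 114 [[ 0.5549 -0.0562  0.253 ]] 102.26199696430677 0.047342144403454384
scene dark [338.7284 212.7593] 162 [[0.5288 0.0706 0.245 ]] [18 18]
scene dark [309.5    225.7692] 26 [[0.6123 0.0412 0.245 ]] [13  4]
scene dark [274.2857 249.    ] 35 [[0.7243 0.0227 0.245 ]] [ 3 13]
scene dark [332.2  245.05] 20 [[0.6223 0.1201 0.245 ]] [17  5]
```

View pics/crop.png

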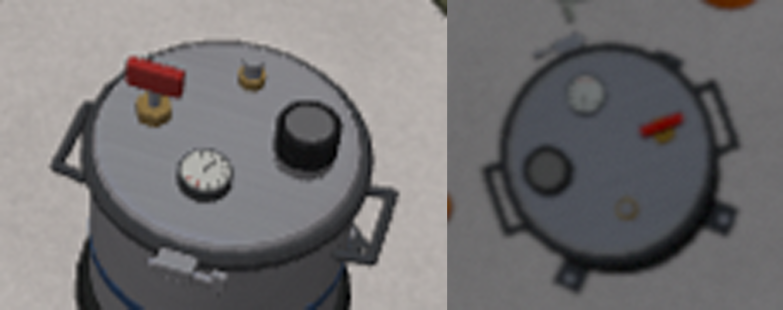

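```bash
cat >> h.py <<'E'
from scipy.spatial.transform import Rotation as Ro
def goal(pos,yaw):
    o=env.get_obs();R=Ro.from_euler('xyz',o['tool_rot'],degrees=True)
    G=Ro.from_euler('xyz',[180,0,yaw],degrees=True)
    print('travel cm',R.inv().apply(np.array(pos)-o['tool_pos'])*100,'dr',(R.inv()*G).as_rotvec(degrees=True),'at',o['tool_pos'],o['tool_rot'],'t',o['time_s'])
E
python3 - <<'E'
from h import *
c=env.calibration
for n,k,cp in(("top",(278.5,216),(244.8,229.4)),("scene",(294.7,191.7),(340.7,205.8))):
    a=cast(c(n),[k],.253)[0];b=cast(c(n),[cp],.25)[0];d=b-a
    print(n,a,b,np.linalg.norm(d[:2]),np.rad2deg(np.arctan2(d[1],d[0])),(a+b)/2)
goal([.50,-.05,.38],100)
E
```

```text
top [ 0.5561 -0.0528  0.253 ] [0.5107 0.0614 0.25  ] 0.12283978555317877 111.67190664600457 [0.5334 0.0043 0.2515]
scene [ 0.5536 -0.0574  0.253 ] [0.5101 0.0624 0.25  ] 0.1274565722201537 109.99283268814962 [0.5318 0.0025 0.2515]
travel cm [ 47.5995 -48.8612 -15.7631] dr [ -0.0854  -0.0727 -87.0044] at [ 0.146  -0.6329  0.2215] [-179.8985    0.0055   12.9956] t 0.1
```

send_rows:
  series:
    - {"travel": [0, 0, -4], "dr": [0, 0, 0], "claw": 8.7}
    - {"travel": [0, 0, -8], "dr": [0, 0, 0], "claw": 8.7}
    - {"travel": [0, 0, -12], "dr": [0, 0, -6], "claw": 8.7}
    - {"travel": [3, -2.5, -13.8], "dr": [0, 0, -12], "claw": 8.7}
    - {"travel": [6, -5, -13.8], "dr": [0, 0, -18], "claw": 8.7}
    - {"travel": [9, -8, -13.8], "dr": [0, 0, -24], "claw": 8.7}
    - {"travel": [12, -10.7, -13.8], "dr": [0, 0, -30], "claw": 8.7}
    - {"travel": [15, -13.4, -13.8], "dr": [0, 0, -36], "claw": 8.7}
    - {"travel": [18, -16, -13.8], "dr": [0, 0, -42], "claw": 8.7}
    - {"travel": [21, -18.7, -13.8], "dr": [0, 0, -48], "claw": 8.7}
    - {"travel": [24, -21.4, -13.8], "dr": [0, 0, -54], "claw": 8.7}
    - {"travel": [27, -24, -13.8], "dr": [0, 0, -58], "claw": 8.7}

```text
time_s: 1.1
tool_pos: [0.3559, -0.3367, 0.3603]
tool_rot: [-180.0, 0.0, 71.3]
force: [0.1, -0.5, 0.6]
grip_width: 0.0868
```

```bash
python3 - <<'E'
from h import *
goal([.555,-.055,.36],108);print(env.get_obs()['qpos'])
E
```

```text
travel cm [33.0751  9.8151  0.0179] dr [ -0.028    0.0045 -36.7276] at [ 0.3559 -0.3367  0.3603] [-179.9752    0.0129   71.2724] t 1.1
[ 63.1225  -2.3059 -21.8706  90.8103  -0.8376  91.3476  22.5209]
```

send_rows:
  series:
    - {"travel": [3, 0.9, 0], "dr": [0, 0, -4], "claw": 8.7}
    - {"travel": [6, 1.8, 0], "dr": [0, 0, -8], "claw": 8.7}
    - {"travel": [9.5, 2.8, 0], "dr": [0, 0, -12], "claw": 8.7}
    - {"travel": [13, 3.9, 0], "dr": [0, 0, -16], "claw": 8.7}
    - {"travel": [16.5, 4.9, 0], "dr": [0, 0, -20], "claw": 8.7}
    - {"travel": [20, 5.9, 0], "dr": [0, 0, -24], "claw": 8.7}
    - {"travel": [23.5, 7, 0], "dr": [0, 0, -28], "claw": 8.7}
    - {"travel": [27, 8, 0], "dr": [0, 0, -32], "claw": 8.7}
    - {"travel": [30, 8.9, 0], "dr": [0, 0, -36], "claw": 8.7}
    - {"travel": [33.1, 9.8, 0], "dr": [0, 0, -36.7], "claw": 8.7}
    - {"travel": [33.1, 9.8, 0], "dr": [0, 0, -36.7], "claw": 8.7}
    - {"travel": [33.1, 9.8, 0], "dr": [0, 0, -36.7], "claw": 8.7}

```text
time_s: 2.1
tool_pos: [0.556, -0.0554, 0.3598]
tool_rot: [-180.0, -0.1, 108.0]
force: [-0.5, -0.9, 0.0]
grip_width: 0.0871
```

```bash
python3 - <<'E'
from h import *
o=env.get_obs();c=env.calibration('wrist');im=env.read_camera('wrist');cv2.imwrite('pics/w1.png',im)
print(o['tool_pos'],o['tool_rot'],o['qpos'])
for ce,a,p in blobs(red(im),100):
    q=cast(c,p,.266)[:,:2];v=np.linalg.svd(q-q.mean(0),full_matrices=False)[2][0]
    print('red',ce,a,np.ptp(p,axis=0),cast(c,[ce],.262),np.rad2deg(np.arctan2(v[1],v[0])),np.ptp(q@v))
E
```

```text
[ 0.556  -0.0554  0.3598] [-179.9576   -0.0936  107.9619] [ 40.476    8.6706 -42.4194  81.5978   5.7623  92.0361  16.5449]
red [282.164  206.3189] 762 [14 57] [[ 0.5548 -0.0549  0.262 ]] -69.68890530189675 0.0446498036347526
```

View pics/w1.png

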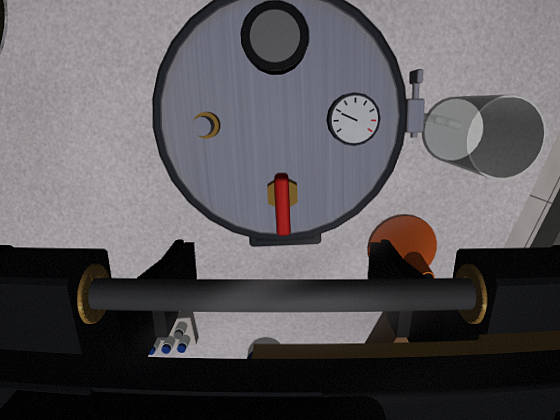

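The wing is centred at (282,206) and runs at 110° in yaw, so the tool is almost on it. The cap is at (275,37). Next I descend and grip.

send_rows:
  series:
    - {"travel": [0, 0, 3], "dr": [0, 0, -2.2], "claw": 8.7}
    - {"travel": [0.05, -0.1, 6], "dr": [0, 0, -2.2], "claw": 8.7}
    - {"travel": [0.05, -0.1, 9], "dr": [0, 0, -2.2], "claw": 8.7}
    - {"travel": [0.05, -0.1, 11], "dr": [0, 0, -2.2], "claw": 6}
    - {"travel": [0.05, -0.1, 11.8], "dr": [0, 0, -2.2], "claw": 4}
    - {"travel": [0.05, -0.1, 11.8], "dr": [0, 0, -2.2], "claw": 2}
    - {"travel": [0.05, -0.1, 11.8], "dr": [0, 0, -2.2], "claw": 0.5}
    - {"travel": [0.05, -0.1, 11.8], "dr": [0, 0, -2.2], "claw": 0.5}
    - {"travel": [0.05, -0.1, 11.8], "dr": [0, 0, -2.2], "claw": 0.5}
    - {"travel": [0.05, -0.1, 11.8], "dr": [0, 0, -2.2], "claw": 0.5}
    - {"travel": [0.05, -0.1, 11.8], "dr": [0, 0, -2.2], "claw": 0.5}
    - {"travel": [0.05, -0.1, 11.8], "dr": [0, 0, -2.2], "claw": 0.5}
  grip_force: 20

```text
time_s: 3.15
tool_pos: [0.5548, -0.0575, 0.243]
tool_rot: [180.0, 0.0, 109.9]
force: [-0.2, 0.2, 0.5]
grip_width: 0.0352
```

send_rows:
  series:
    - {"travel": [0, 0, 0], "dr": [0, 0, 0], "claw": 0.5}
    - {"travel": [0, 0, 0], "dr": [0, 0, 0], "claw": 0.5}
    - {"travel": [0, 0, 0], "dr": [0, 0, 0], "claw": 0.5}
    - {"travel": [0, 0, 0], "dr": [0, 0, 0], "claw": 0.5}
    - {"travel": [0, 0, 0], "dr": [0, 0, 0], "claw": 0.5}
    - {"travel": [0, 0, 0], "dr": [0, 0, 0], "claw": 0.5}

```text
time_s: 3.65
tool_pos: [0.5568, -0.0568, 0.2426]
tool_rot: [179.7, 0.0, 109.9]
force: [6.8, 1.2, -3.9]
grip_width: 0.0105
```

send_rows:
  series:
    - {"travel": [0, 0.15, 0], "dr": [0, 0, 5], "claw": 0.5}
    - {"travel": [0, 0.15, 0], "dr": [0, 0, 11], "claw": 0.5}
    - {"travel": [0, 0.15, 0], "dr": [0, 0, 17], "claw": 0.5}
    - {"travel": [0, 0.15, 0], "dr": [0, 0, 23], "claw": 0.5}
    - {"travel": [0, 0.15, 0], "dr": [0, 0, 29], "claw": 0.5}
    - {"travel": [0, 0.15, 0], "dr": [0, 0, 35], "claw": 0.5}
    - {"travel": [0, 0.15, 0], "dr": [0, 0, 41], "claw": 0.5}
    - {"travel": [0, 0.15, 0], "dr": [0, 0, 47], "claw": 0.5}
    - {"travel": [0, 0.15, 0], "dr": [0, 0, 53], "claw": 0.5}
    - {"travel": [0, 0.15, 0], "dr": [0, 0, 58], "claw": 0.5}
    - {"travel": [0, 0.15, 0], "dr": [0, 0, 62], "claw": 0.5}
    - {"travel": [0, 0.15, 0], "dr": [0, 0, 65], "claw": 0.5}

```text
time_s: 4.65
tool_pos: [0.5553, -0.0564, 0.2425]
tool_rot: [-179.9, 0.1, 44.8]
force: [-2.7, 0.6, 2.3]
grip_width: 0.0109
```

```bash
python3 - <<'E'
from h import *
o=env.get_obs();[print(k,o[k]) for k in('qpos','tool_rot','force','wrist_torque','grip_width')]
E
```

```text
qpos [ 35.7242   9.345  -36.2943  93.6062   5.5912  78.9938 -46.5271]
tool_rot [-179.9076    0.0545   44.7592]
force [-2.6849  0.5643  2.3329]
wrist_torque [0.1978 0.4002 0.1463]
grip_width 0.010880354305270835
```

send_rows:
  series:
    - {"travel": [0, 0, 0], "dr": [0, 0, 3], "claw": 0.5}
    - {"travel": [0, 0, 0], "dr": [0, 0, 6], "claw": 0.5}
    - {"travel": [0, 0, 0], "dr": [0, 0, 8], "claw": 0.5}
    - {"travel": [0, 0, 0], "dr": [0, 0, 9], "claw": 0.5}
    - {"travel": [0, 0, 0], "dr": [0, 0, 9], "claw": 0.5}
    - {"travel": [0, 0, 0], "dr": [0, 0, 9], "claw": 0.5}

```text
time_s: 5.15
tool_pos: [0.5552, -0.0565, 0.2425]
tool_rot: [-179.9, 0.1, 36.0]
force: [-4.7, 1.3, 3.2]
grip_width: 0.0119
```

```bash
python3 - <<'E'
from h import *
o=env.get_obs();[print(k,o[k]) for k in('tool_rot','force','wrist_torque','grip_width')]
E
```

```text
tool_rot [-179.917     0.0834   35.9967]
force [-4.7206  1.2692  3.1796]
wrist_torque [0.3259 1.0903 0.3459]
grip_width 0.011926675864878208
```

The moment jumped to 0.35 Nm, well above what the spring gives, so the knob is on its stop. I hold it there, then let go.

send_rows:
  series:
    - {"travel": [0, 0, 0], "dr": [0, 0, 0], "claw": 0.5}
    - {"travel": [0, 0, 0], "dr": [0, 0, 0], "claw": 0.5}
    - {"travel": [0, 0, 0], "dr": [0, 0, 0], "claw": 0.5}
    - {"travel": [0, 0, 0], "dr": [0, 0, 0], "claw": 0.5}
    - {"travel": [0, 0, 0], "dr": [0, 0, 0], "claw": 0.5}
    - {"travel": [0, 0, 0], "dr": [0, 0, 0], "claw": 0.5}
    - {"travel": [0, 0, 0], "dr": [0, 0, 0], "claw": 0.5}
    - {"travel": [0, 0, 0], "dr": [0, 0, 0], "claw": 0.5}
    - {"travel": [0, 0, 0], "dr": [0, 0, 0], "claw": 0.5}
    - {"travel": [0, 0, 0], "dr": [0, 0, 0], "claw": 0.5}
    - {"travel": [0, 0, 0], "dr": [0, 0, 0], "claw": 0.5}
    - {"travel": [0, 0, 0], "dr": [0, 0, 0], "claw": 0.5}

```text
time_s: 6.15
tool_pos: [0.5552, -0.0565, 0.2425]
tool_rot: [-179.9, 0.1, 36.0]
force: [-4.9, 1.0, 3.4]
grip_width: 0.012
```

send_rows:
  series:
    - {"travel": [0, 0, 0], "dr": [0, 0, 0], "claw": 8.7}
    - {"travel": [0, 0, 0], "dr": [0, 0, 0], "claw": 8.7}
    - {"travel": [0, 0, 0], "dr": [0, 0, 0], "claw": 8.7}
    - {"travel": [0, 0, 0], "dr": [0, 0, 0], "claw": 8.7}
    - {"travel": [0, 0, 0], "dr": [0, 0, 0], "claw": 8.7}
    - {"travel": [0, 0, 0], "dr": [0, 0, 0], "claw": 8.7}
    - {"travel": [0, 0, 0], "dr": [0, 0, 0], "claw": 8.7}
    - {"travel": [0, 0, 0], "dr": [0, 0, 0], "claw": 8.7}
    - {"travel": [0, 0, -3], "dr": [0, 0, -6], "claw": 8.7}
    - {"travel": [0, 0, -6], "dr": [0, 0, -12], "claw": 8.7}
    - {"travel": [0, 0, -9], "dr": [0, 0, -18], "claw": 8.7}
    - {"travel": [0, 0, -9], "dr": [0, 0, -20], "claw": 8.7}

```text
time_s: 7.15
tool_pos: [0.5592, -0.0563, 0.3393]
tool_rot: [179.4, -0.3, 56.2]
force: [0.3, 0.3, 0.1]
grip_width: 0.0824
```

```bash
python3 - <<'E'
from h import *
o=env.get_obs();c=env.calibration('wrist');im=env.read_camera('wrist');cv2.imwrite('pics/w2.png',im)
print(o['tool_pos'],o['tool_rot'],o['qpos'])
for ce,a,p in blobs(red(im),100):
    q=cast(c,p,.266)[:,:2];v=np.linalg.svd(q-q.mean(0),full_matrices=False)[2][0]
    print('red',ce,a,np.ptp(p,axis=0),cast(c,[ce],.262),np.rad2deg(np.arctan2(v[1],v[0])),np.ptp(q@v))
for ce,a,p in blobs(im.max(2)<90,600):
    print('dk',ce,a,p.min(0),p.max(0))
goal([.5105,.0615,.33],62)
E
```

```text
[ 0.5592 -0.0563  0.3393] [179.4231  -0.3121  56.1959] [ 36.4459   7.803  -37.2492  84.2383   4.7822  88.8856 -34.3915]
red [276.0056 215.4883] 899 [56 43] [[ 0.555  -0.0546  0.262 ]] -69.43446156533258 0.044469255047507816
dk [277.7259 304.8854] 97185 [0 0] [559 419]
dk [276.476  201.1686] 605 [247 181] [304 227]
travel cm [  7.1181 -10.5428   0.6077] dr [ 0.4145 -0.2119 -5.8534] at [ 0.5584 -0.0563  0.3365] [179.597   -0.2326  56.1474] t 7.2
```

View pics/w2.png

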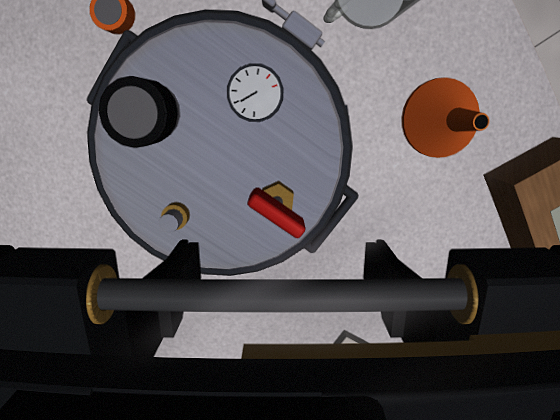

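The knob has sprung back: the wing at (276,215) is at 110.6° again. The cap's top face is at about (135,111), so I move over the cap.

send_rows:
  series:
    - {"travel": [1, -1.5, 0], "dr": [0.4, -0.2, -4], "claw": 8.7}
    - {"travel": [2, -3, 0], "dr": [0.4, -0.2, -8], "claw": 8.7}
    - {"travel": [3, -4.5, 0], "dr": [0.4, -0.2, -13], "claw": 8.7}
    - {"travel": [4, -6, 0], "dr": [0.4, -0.2, -18], "claw": 8.7}
    - {"travel": [5, -7.5, 0], "dr": [0.4, -0.2, -23], "claw": 8.7}
    - {"travel": [6, -9, 0], "dr": [0.4, -0.2, -27], "claw": 8.7}
    - {"travel": [7.1, -10.5, 0], "dr": [0.4, -0.2, -28.8], "claw": 8.7}
    - {"travel": [7.1, -10.5, 0], "dr": [0.4, -0.2, -28.8], "claw": 8.7}
    - {"travel": [7.1, -10.5, 0], "dr": [0.4, -0.2, -28.8], "claw": 8.7}
    - {"travel": [7.1, -10.5, 0], "dr": [0.4, -0.2, -28.8], "claw": 8.7}
    - {"travel": [7.1, -10.5, 0], "dr": [0.4, -0.2, -28.8], "claw": 8.7}

```text
time_s: 8.12
tool_pos: [0.5093, 0.0593, 0.3322]
tool_rot: [-179.6, 0.1, 84.5]
force: [-0.5, 0.0, -0.4]
grip_width: 0.0867
```

```bash
python3 - <<'E'
from h import *
o=env.get_obs();c=env.calibration('wrist');im=env.read_camera('wrist');cv2.imwrite('pics/w3.png',im)
print(o['tool_pos'],o['tool_rot'],o['qpos'])
m=(im.max(2)<60); m[250:]=0
for ce,a,p in blobs(m,300): print('dk',ce,a,p.min(0),p.max(0))
g=(im.max(2)>=40)&(im.max(2)<110)&(np.ptp(im,axis=2)<12); g[250:]=0
for ce,a,p in blobs(g,300): print('gray',ce,a,p.min(0),p.max(0),cast(c,[ce],.25))
E
```

```text
[0.5093 0.0593 0.3322] [-179.553     0.1056   84.5373] [ 32.9506   2.09   -43.3557  90.2486   1.4145  88.6908 -15.8929]
dk [296.4044 151.2534] 7481 [169  90] [481 249]
dk [287.1928 201.3214] 1935 [254 169] [321 240]
dk [ 17.039  222.0903] 1716 [  0 177] [104 249]
dk [380.8739 224.3518] 452 [361 211] [415 249]
gray [254.9756  28.8847] 616 [241  14] [269  43] [[0.502 0.183 0.25 ]]
gray [339.1121 105.3121] 455 [324  91] [354 119] [[0.5525 0.1302 0.25  ]]
gray [258.9014 118.9076] 649 [219  97] [302 153] [[0.4983 0.1263 0.25  ]]
gray [441.2804 158.172 ] 9315 [194 105] [559 249] [[0.6221 0.0884 0.25  ]]
gray [286.7369 209.1334] 1874 [263 185] [313 233] [[0.5111 0.0615 0.25  ]]
gray [380.2907 222.9544] 461 [361 210] [414 249] [[0.578  0.0447 0.25  ]]
```

View pics/w3.png

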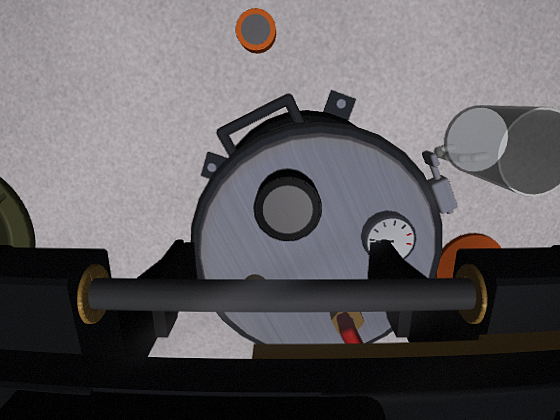

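The cap's top face is at (287,209), which casts to (0.511, 0.0615), as predicted. The orange-rimmed lookalike stands on the table at (255,30). I descend and grip the cap.

send_rows:
  series:
    - {"travel": [0.24, 0.16, 3], "dr": [-0.4, 0, 0], "claw": 7.8}
    - {"travel": [0.24, 0.16, 6], "dr": [-0.4, 0, 0], "claw": 7.8}
    - {"travel": [0.24, 0.16, 8], "dr": [-0.4, 0, 0], "claw": 7.8}
    - {"travel": [0.24, 0.16, 9.5], "dr": [-0.4, 0, 0], "claw": 7.8}
    - {"travel": [0.24, 0.16, 10.5], "dr": [-0.4, 0, 0], "claw": 7.8}
    - {"travel": [0.24, 0.16, 11], "dr": [-0.4, 0, 0], "claw": 6}
    - {"travel": [0.24, 0.16, 11], "dr": [-0.4, 0, 0], "claw": 4}
    - {"travel": [0.24, 0.16, 11], "dr": [-0.4, 0, 0], "claw": 4}
    - {"travel": [0.24, 0.16, 11], "dr": [-0.4, 0, 0], "claw": 4}
    - {"travel": [0.24, 0.16, 11], "dr": [-0.4, 0, 0], "claw": 4}
    - {"travel": [0.24, 0.16, 11], "dr": [-0.4, 0, 0], "claw": 4}
    - {"travel": [0.24, 0.16, 11], "dr": [-0.4, 0, 0], "claw": 4}
  grip_force: 30

```text
time_s: 9.17
tool_pos: [0.512, 0.0625, 0.2238]
tool_rot: [179.7, 0.1, 84.7]
force: [5.6, -1.6, 0.7]
grip_width: 0.0488
```

```bash
python3 - <<'E'
from h import *
o=env.get_obs();[print(k,o[k]) for k in('tool_pos','tool_rot','force','wrist_torque','grip_width','qpos')]
E
```

```text
tool_pos [0.512  0.0625 0.2238]
tool_rot [179.7359   0.0748  84.6674]
force [ 5.5804 -1.6085  0.7447]
wrist_torque [-0.1712 -1.2836  0.0129]
grip_width 0.04882471050417348
qpos [ 32.2981   4.3047 -43.9021 100.7829   3.229   75.9028 -17.6305]
```

Gripped at 48.8 mm. First I try it anticlockwise.

send_rows:
  series:
    - {"travel": [0, 0.1, 0], "dr": [0, 0, -4], "claw": 4}
    - {"travel": [0, 0.1, 0], "dr": [0, 0, -8], "claw": 4}
    - {"travel": [0, 0.1, 0], "dr": [0, 0, -12], "claw": 4}
    - {"travel": [0, 0.1, 0], "dr": [0, 0, -16], "claw": 4}
    - {"travel": [0, 0.1, 0], "dr": [0, 0, -20], "claw": 4}
    - {"travel": [0, 0.1, 0], "dr": [0, 0, -24], "claw": 4}
    - {"travel": [0, 0.1, 0], "dr": [0, 0, -24], "claw": 4}

```text
time_s: 9.75
tool_pos: [0.5121, 0.062, 0.2235]
tool_rot: [179.9, 0.1, 108.6]
force: [3.8, -0.6, 2.3]
grip_width: 0.0489
```

```bash
python3 - <<'E'
from h import *
o=env.get_obs();[print(k,o[k]) for k in('tool_pos','tool_rot','force','wrist_torque','grip_width')]
E
```

```text
tool_pos [0.5121 0.062  0.2235]
tool_rot [179.9082   0.1248 108.6099]
force [ 3.7577 -0.6318  2.2886]
wrist_torque [-0.1875 -0.9622 -0.8121]
grip_width 0.048928071119887076
```

The moment is −0.81 Nm, so it has hit its stop and the thread is left-hand. Now I turn it clockwise.

send_rows:
  series:
    - {"travel": [0, 0, 0], "dr": [0, 0, 6], "claw": 4}
    - {"travel": [0, 0, 0], "dr": [0, 0, 12], "claw": 4}
    - {"travel": [0, 0, 0], "dr": [0, 0, 18], "claw": 4}
    - {"travel": [0, 0, 0], "dr": [0, 0, 24], "claw": 4}
    - {"travel": [0, 0, 0], "dr": [0, 0, 30], "claw": 4}
    - {"travel": [0, 0, 0], "dr": [0, 0, 36], "claw": 4}
    - {"travel": [0, 0, 0], "dr": [0, 0, 42], "claw": 4}
    - {"travel": [0, 0, 0], "dr": [0, 0, 48], "claw": 4}

```text
time_s: 10.42
tool_pos: [0.5128, 0.0637, 0.2235]
tool_rot: [179.8, -0.1, 60.4]
force: [7.2, 2.1, 0.2]
grip_width: 0.0487
```

```bash
python3 - <<'E'
from h import *
o=env.get_obs();[print(k,o[k]) for k in('tool_pos','tool_rot','force','wrist_torque','grip_width','qpos')]
E
```

```text
tool_pos [0.5128 0.0637 0.2235]
tool_rot [179.778   -0.1032  60.3754]
force [7.1587 2.0782 0.2145]
wrist_torque [ 0.2396 -1.5011  0.0725]
grip_width 0.04866164211397119
qpos [ 31.1179   4.3586 -42.7903 100.7095   3.1225  75.874  -41.9649]
```

send_rows:
  series:
    - {"travel": [0.1, 0.1, 0], "dr": [0, 0, 6], "claw": 4}
    - {"travel": [0.1, 0.1, 0], "dr": [0, 0, 12], "claw": 4}
    - {"travel": [0.1, 0.1, 0], "dr": [0, 0, 18], "claw": 4}
    - {"travel": [0.1, 0.1, 0], "dr": [0, 0, 24], "claw": 4}
    - {"travel": [0.1, 0.1, 0], "dr": [0, 0, 30], "claw": 4}
    - {"travel": [0.1, 0.1, 0], "dr": [0, 0, 36], "claw": 4}
    - {"travel": [0.1, 0.1, 0], "dr": [0, 0, 42], "claw": 4}
    - {"travel": [0.1, 0.1, 0], "dr": [0, 0, 48], "claw": 4}
    - {"travel": [0.1, 0.1, 0], "dr": [0, 0, 54], "claw": 4}
    - {"travel": [0.1, 0.1, 0], "dr": [0, 0, 60], "claw": 4}
    - {"travel": [0.1, 0.1, 0], "dr": [0, 0, 66], "claw": 4}
    - {"travel": [0.1, 0.1, 0], "dr": [0, 0, 70], "claw": 4}

```text
time_s: 11.42
tool_pos: [0.5136, 0.0622, 0.2235]
tool_rot: [179.9, -0.2, -9.7]
force: [4.3, -2.8, 1.9]
grip_width: 0.0489
```

send_rows:
  series:
    - {"travel": [0, 0, 0], "dr": [0, 0, 6], "claw": 4}
    - {"travel": [0, 0, 0], "dr": [0, 0, 12], "claw": 4}
    - {"travel": [0, 0, 0], "dr": [0, 0, 18], "claw": 4}
    - {"travel": [0, 0, 0], "dr": [0, 0, 24], "claw": 4}
    - {"travel": [0, 0, 0], "dr": [0, 0, 26], "claw": 4}
    - {"travel": [0, 0, 0], "dr": [0, 0, 26], "claw": 4}

```text
time_s: 11.92
tool_pos: [0.5135, 0.0619, 0.2235]
tool_rot: [179.9, -0.2, -35.5]
force: [3.1, -2.7, 2.0]
grip_width: 0.0486
```

```bash
python3 - <<'E'
from h import *
o=env.get_obs();[print(k,o[k]) for k in('tool_pos','tool_rot','force','wrist_torque','grip_width','qpos')]
E
```

```text
tool_pos [0.5135 0.0619 0.2235]
tool_rot [179.9246  -0.2187 -35.472 ]
force [ 3.1029 -2.7285  1.9643]
wrist_torque [-0.5936 -0.8986 -0.0335]
grip_width 0.048629522139319925
qpos [  26.9925    4.1728  -38.3841  100.6603    2.8866   75.9887 -137.4847]
```

Turned 144° back with almost no moment. I try a gentle lift.

send_rows:
  series:
    - {"travel": [0, 0, -0.2], "dr": [0, 0, 0], "claw": 4}
    - {"travel": [0, 0, -0.4], "dr": [0, 0, 0], "claw": 4}
    - {"travel": [0, 0, -0.6], "dr": [0, 0, 0], "claw": 4}
    - {"travel": [0, 0, -0.8], "dr": [0, 0, 0], "claw": 4}

```text
time_s: 12.25
tool_pos: [0.513, 0.0619, 0.2277]
tool_rot: [179.9, -0.1, -35.3]
force: [12.6, -1.9, -23.1]
grip_width: 0.0493
```

send_rows:
  series:
    - {"travel": [0, 0, 0], "dr": [0, 0, 0], "claw": 4}
    - {"travel": [0, 0, 0], "dr": [0, 0, 0], "claw": 4}
    - {"travel": [0, 0, 0], "dr": [0, 0, 0], "claw": 4}

```text
time_s: 12.5
tool_pos: [0.513, 0.0619, 0.2276]
tool_rot: [179.9, -0.0, -35.4]
force: [9.6, -2.1, -16.5]
grip_width: 0.0489
```

```bash
python3 - <<'E'
from h import *
o=env.get_obs();[print(k,o[k]) for k in('tool_pos','tool_rot','force','wrist_torque','grip_width')]
im=env.read_camera('wrist');cv2.imwrite('pics/w4.png',im)
E
```

```text
tool_pos [0.513  0.0619 0.2276]
tool_rot [179.9235  -0.0419 -35.3528]
force [  9.6264  -2.1356 -16.4644]
wrist_torque [-0.136  -2.5139  0.0432]
grip_width 0.04893603146463997
```

View pics/w4.png

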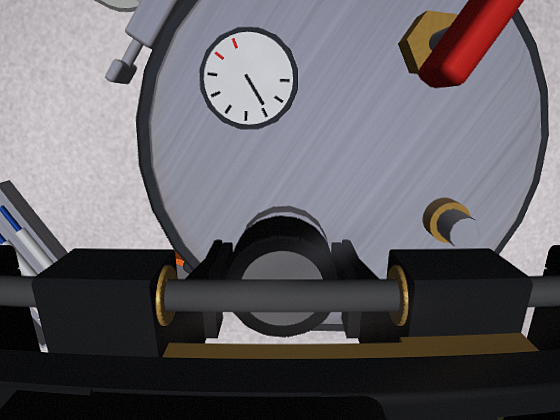

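The lift stalls at 4 mm with 16–23 N, and a sideways force builds up along +x. It is either jammed off-axis or not fully released. I remove the side load and ease down first.

send_rows:
  series:
    - {"travel": [0.16, -0.12, 0.2], "dr": [0, 0, 0], "claw": 4}
    - {"travel": [0.16, -0.12, 0.4], "dr": [0, 0, 0], "claw": 4}
    - {"travel": [0.16, -0.12, 0.4], "dr": [0, 0, 0], "claw": 4}
    - {"travel": [0.16, -0.12, 0.4], "dr": [0, 0, 0], "claw": 4}

```text
time_s: 12.88
tool_pos: [0.5134, 0.062, 0.2259]
tool_rot: [179.8, 0.0, -35.3]
force: [0.4, -4.3, -3.4]
grip_width: 0.0489
```

```bash
python3 - <<'E'
from h import *
o=env.get_obs();[print(k,o[k]) for k in('tool_pos','tool_rot','force','wrist_torque','grip_width')]
E
```

```text
tool_pos [0.5134 0.062  0.2259]
tool_rot [179.759    0.0198 -35.3409]
force [ 0.4204 -4.3497 -3.3777]
wrist_torque [-0.9764 -0.1899  0.0444]
grip_width 0.0489023182204286
```

send_rows:
  series:
    - {"travel": [0.06, 0.08, 0], "dr": [0, 0, 3], "claw": 4}
    - {"travel": [0.06, 0.08, -0.1], "dr": [0, 0, 6], "claw": 4}
    - {"travel": [0.06, 0.08, -0.3], "dr": [0, 0, 6], "claw": 4}
    - {"travel": [0.06, 0.08, -0.3], "dr": [0, 0, 3], "claw": 4}
    - {"travel": [0.06, 0.08, -0.3], "dr": [0, 0, 3], "claw": 4}
  grip_force: 45

```text
time_s: 13.3
tool_pos: [0.5135, 0.0616, 0.2274]
tool_rot: [179.8, 0.1, -38.2]
force: [4.9, -3.5, -12.5]
grip_width: 0.0487
```

```bash
python3 - <<'E'
from h import *
o=env.get_obs();[print(k,o[k]) for k in('tool_pos','tool_rot','force','wrist_torque','grip_width','qpos')]
E
```

```text
tool_pos [0.5135 0.0616 0.2274]
tool_rot [179.8204   0.0682 -38.2118]
force [  4.9238  -3.5126 -12.5136]
wrist_torque [-0.4947 -1.0856  0.1433]
grip_width 0.04870971079214429
qpos [  26.9141    4.2853  -38.2351  100.1024    2.7902   76.7254 -140.1044]
```

The thread still holds it. I ease down, regrasp further back and keep turning clockwise.

send_rows:
  series:
    - {"travel": [0, 0, 0.3], "dr": [0, 0, 0], "claw": 4}
    - {"travel": [0, 0, 0.4], "dr": [0, 0, 0], "claw": 6.6}
    - {"travel": [0, 0, 0.4], "dr": [0, 0, 0], "claw": 6.6}
    - {"travel": [0, 0, 0.4], "dr": [0, 0, 0], "claw": 6.6}
    - {"travel": [0, 0, 0.4], "dr": [0, 0, -7], "claw": 6.6}
    - {"travel": [0, 0, 0.4], "dr": [0, 0, -14], "claw": 6.6}
    - {"travel": [0, 0, 0.4], "dr": [0, 0, -21], "claw": 6.6}
    - {"travel": [0, 0, 0.4], "dr": [0, 0, -28], "claw": 6.6}
    - {"travel": [0, 0, 0.4], "dr": [0, 0, -35], "claw": 6.6}
    - {"travel": [0, 0, 0.4], "dr": [0, 0, -42], "claw": 6.6}
    - {"travel": [0, 0, 0.4], "dr": [0, 0, -49], "claw": 6.6}
    - {"travel": [0, 0, 0.4], "dr": [0, 0, -56], "claw": 6.6}

```text
time_s: 14.3
tool_pos: [0.5143, 0.0634, 0.2261]
tool_rot: [180.0, 0.0, 18.1]
force: [-0.3, 0.2, -0.1]
grip_width: 0.0664
```

send_rows:
  series:
    - {"travel": [0, 0, 0], "dr": [0, 0, -7], "claw": 6.6}
    - {"travel": [0, 0, 0], "dr": [0, 0, -14], "claw": 6.6}
    - {"travel": [0, 0, 0], "dr": [0, 0, -21], "claw": 6.6}
    - {"travel": [0, 0, 0], "dr": [0, 0, -28], "claw": 6.6}
    - {"travel": [0, 0, 0], "dr": [0, 0, -35], "claw": 6.6}
    - {"travel": [0, 0, 0], "dr": [0, 0, -42], "claw": 6.6}
    - {"travel": [0, 0, 0], "dr": [0, 0, -49], "claw": 6.6}
    - {"travel": [0, 0, 0], "dr": [0, 0, -56], "claw": 6.6}
    - {"travel": [0, 0, 0], "dr": [0, 0, -63], "claw": 6.6}
    - {"travel": [0, 0, 0], "dr": [0, 0, -70], "claw": 6.6}
    - {"travel": [0, 0, 0], "dr": [0, 0, -77], "claw": 6.6}
    - {"travel": [0, 0, 0], "dr": [0, 0, -80], "claw": 6.6}

```text
time_s: 15.3
tool_pos: [0.5142, 0.0634, 0.2261]
tool_rot: [-180.0, 0.0, 98.1]
force: [-0.4, -0.3, -0.6]
grip_width: 0.0663
```

```bash
python3 - <<'E'
from h import *
o=env.get_obs();[print(k,o[k]) for k in('tool_pos','tool_rot','force','wrist_torque','grip_width','qpos')]
c=env.calibration('wrist');im=env.read_camera('wrist');cv2.imwrite('pics/w5.png',im)
E
```

```text
tool_pos [0.5142 0.0634 0.2261]
tool_rot [-179.9877    0.0246   98.0668]
force [-0.4323 -0.3296 -0.6497]
wrist_torque [-0.0343 -0.0983 -0.0142]
grip_width 0.06625442932101827
qpos [ 32.9615   4.9413 -44.8798 100.058    3.6085  76.4761  -4.5906]
```

View pics/w5.png

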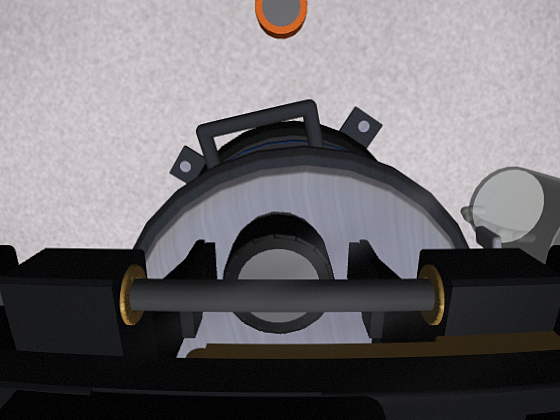

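The cap is still seated and centred between the fingers, at about (279,275). I regrip it.

send_rows:
  series:
    - {"travel": [-0.12, -0.08, 0.3], "dr": [0, 0, 0], "claw": 5.5}
    - {"travel": [-0.12, -0.08, 0.3], "dr": [0, 0, 0], "claw": 4}
    - {"travel": [-0.12, -0.08, 0.3], "dr": [0, 0, 0], "claw": 4}
    - {"travel": [-0.12, -0.08, 0.3], "dr": [0, 0, 0], "claw": 4}
    - {"travel": [-0.12, -0.08, 0.3], "dr": [0, 0, 0], "claw": 4}
    - {"travel": [-0.12, -0.08, 0.3], "dr": [0, 0, 0], "claw": 4}
    - {"travel": [-0.12, -0.08, 0.3], "dr": [0, 0, 6], "claw": 4}
    - {"travel": [-0.12, -0.08, 0.3], "dr": [0, 0, 12], "claw": 4}
    - {"travel": [-0.12, -0.08, 0.3], "dr": [0, 0, 18], "claw": 4}
    - {"travel": [-0.12, -0.08, 0.3], "dr": [0, 0, 24], "claw": 4}
  grip_force: 45

```text
time_s: 16.18
tool_pos: [0.5135, 0.0613, 0.2228]
tool_rot: [180.0, 0.1, 73.7]
force: [-1.1, -0.9, 1.6]
grip_width: 0.0485
```

```bash
python3 - <<'E'
from h import *
o=env.get_obs();[print(k,o[k]) for k in('tool_pos','tool_rot','force','wrist_torque','grip_width')]
E
```

```text
tool_pos [0.5135 0.0613 0.2228]
tool_rot [179.9905   0.1438  73.6545]
force [-1.1418 -0.8614  1.6083]
wrist_torque [-0.0587  0.1049  1.3706]
grip_width 0.04851855595136695
```

The moment now reads +1.37 Nm clockwise, so there is an end stop here. I back off a little and try lifting slightly.

send_rows:
  series:
    - {"travel": [0, 0, 0], "dr": [0, 0, -6], "claw": 4}
    - {"travel": [0, 0, 0], "dr": [0, 0, -12], "claw": 4}
    - {"travel": [0, 0, 0], "dr": [0, 0, -12], "claw": 4}

```text
time_s: 16.43
tool_pos: [0.5138, 0.061, 0.2228]
tool_rot: [-180.0, 0.1, 85.8]
force: [-0.3, 0.8, 1.8]
grip_width: 0.0486
```

```bash
python3 - <<'E'
from h import *
o=env.get_obs();[print(k,o[k]) for k in('tool_pos','tool_rot','force','wrist_torque','grip_width')]
E
```

```text
tool_pos [0.5138 0.061  0.2228]
tool_rot [-179.9972    0.0892   85.849 ]
force [-0.3464  0.7804  1.8253]
wrist_torque [-0.0246 -0.0677  0.0292]
grip_width 0.0485887912424482
```

send_rows:
  series:
    - {"travel": [0, 0, -0.1], "dr": [0, 0, 0], "claw": 4}
    - {"travel": [0, 0, -0.3], "dr": [0, 0, 0], "claw": 4}
    - {"travel": [0, 0, -0.4], "dr": [0, 0, 0], "claw": 4}
    - {"travel": [0, 0, -0.4], "dr": [0, 0, 0], "claw": 4}

```text
time_s: 16.77
tool_pos: [0.5135, 0.0606, 0.2264]
tool_rot: [-180.0, 0.1, 85.6]
force: [0.3, -0.1, -2.1]
grip_width: 0.0485
```

```bash
python3 - <<'E'
from h import *
o=env.get_obs();[print(k,o[k]) for k in('tool_pos','tool_rot','force','wrist_torque','grip_width')]
E
```

```text
tool_pos [0.5135 0.0606 0.2264]
tool_rot [-179.9526    0.1008   85.6206]
force [ 0.346  -0.0674 -2.0998]
wrist_torque [-0.0379 -0.1551 -0.0171]
grip_width 0.048454522413929134
```

It rose 3.6 mm with only 2 N. I carry on up gently.

send_rows:
  series:
    - {"travel": [0, 0, -0.2], "dr": [0, 0, 0], "claw": 4}
    - {"travel": [0, 0, -0.4], "dr": [0, 0, 0], "claw": 4}
    - {"travel": [0, 0, -0.6], "dr": [0, 0, 0], "claw": 4}
    - {"travel": [0, 0, -0.6], "dr": [0, 0, 0], "claw": 4}

```text
time_s: 17.1
tool_pos: [0.5129, 0.0606, 0.2279]
tool_rot: [-179.8, 0.0, 85.7]
force: [9.1, 0.7, -26.9]
grip_width: 0.0486
```

Held again: about 27 N at z = 0.228. It floats roughly 4 mm and then stops. I keep a light upward pull and probe clockwise again.

send_rows:
  series:
    - {"travel": [0, 0, 0.3], "dr": [0, 0, 0], "claw": 4}
    - {"travel": [0, 0, 0.3], "dr": [0, 0, 5], "claw": 4}
    - {"travel": [0, 0, 0.3], "dr": [0, 0, 10], "claw": 4}

```text
time_s: 17.35
tool_pos: [0.5126, 0.0605, 0.2267]
tool_rot: [-179.8, 0.1, 75.5]
force: [4.3, -0.6, -18.8]
grip_width: 0.0486
```

```bash
cat > s.py <<'E'
from h import *
o=env.get_obs();print(o['time_s'],o['tool_pos'],o['tool_rot'],'F',o['force'],'T',o['wrist_torque'],o['grip_width'],'q7',o['qpos'][6])
E
python3 s.py
```

```text
17.35 [0.5126 0.0605 0.2267] [-179.8055    0.1333   75.5282] F [  4.3413  -0.6275 -18.8111] T [ 0.035  -1.1614  0.9498] 0.048626330443094404 q7 -26.662327354594186
```

send_rows:
  series:
    - {"travel": [0, 0, 0], "dr": [0, 0, 5], "claw": 4}
    - {"travel": [0, 0, 0], "dr": [0, 0, 10], "claw": 4}

```text
time_s: 17.52
tool_pos: [0.5116, 0.0617, 0.227]
tool_rot: [-179.7, 0.2, 65.6]
force: [2.1, 3.3, -13.2]
grip_width: 0.0484
```

```bash
python3 s.py
```

```text
17.5167 [0.5116 0.0617 0.227 ] [-179.6861    0.1546   65.5872] F [  2.1067   3.3295 -13.2361] T [ 0.7637 -0.4935  0.3304] 0.04838737261503673 q7 -36.611191959440376
```

send_rows:
  series:
    - {"travel": [0, 0, 0], "dr": [0, 0, 5], "claw": 4}
    - {"travel": [0, 0, 0], "dr": [0, 0, 10], "claw": 4}

```text
time_s: 17.68
tool_pos: [0.5109, 0.0621, 0.2272]
tool_rot: [-179.7, 0.3, 55.7]
force: [-2.2, -0.4, -10.0]
grip_width: 0.0487
```

```bash
python3 s.py
```

```text
17.6833 [0.5109 0.0621 0.2272] [-179.6748    0.2804   55.7068] F [ -2.2003  -0.4395 -10.0141] T [0.2774 0.5494 1.3355] 0.04865595021293286 q7 -46.50754924587853
```

The moment swings between 0.95, 0.33 and 1.34 Nm: the pads are skipping over the ribs, so clockwise is at a stop. Low single readings during the first pass may have misled me. I probe anticlockwise in small steps.

send_rows:
  series:
    - {"travel": [0, 0, 0.3], "dr": [0, 0, 0], "claw": 4}
    - {"travel": [0, 0, 0.4], "dr": [0, 0, -6], "claw": 4}
  grip_force: 58

```text
time_s: 17.85
tool_pos: [0.5113, 0.0622, 0.2267]
tool_rot: [-179.7, 0.2, 61.8]
force: [-7.8, 1.7, 10.3]
grip_width: 0.0488
```

```bash
python3 s.py
```

```text
17.85 [0.5113 0.0622 0.2267] [-179.7343    0.2163   61.7895] F [-7.8094  1.659  10.3244] T [ 0.0359  2.0217 -0.1475] 0.04876128576377458 q7 -40.482707424492425
```

send_rows:
  series:
    - {"travel": [0, 0, 0], "dr": [0, 0, -6], "claw": 4}
    - {"travel": [0, 0, 0], "dr": [0, 0, -12], "claw": 4}

```text
time_s: 18.02
tool_pos: [0.5118, 0.062, 0.2272]
tool_rot: [-179.8, 0.1, 74.1]
force: [-7.1, 2.3, 6.6]
grip_width: 0.048
```

```bash
python3 s.py
```

```text
18.0167 [0.5118 0.062  0.2272] [-179.7879    0.1443   74.0591] F [-7.0812  2.3187  6.5551] T [ 0.2488  1.8455 -0.376 ] 0.04803879678007205 q7 -28.24768453073639
```

send_rows:
  series:
    - {"travel": [0, 0, 0], "dr": [0, 0, -6], "claw": 4}

```text
time_s: 18.1
tool_pos: [0.513, 0.0609, 0.2268]
tool_rot: [-179.9, 0.2, 80.1]
force: [-1.6, -0.6, -0.0]
grip_width: 0.0484
```

```bash
python3 s.py
```

```text
18.1 [0.513  0.0609 0.2268] [-179.9447    0.1647   80.0541] F [-1.6022 -0.62   -0.0251] T [-0.2542  0.3128 -0.0346] 0.04836695647455073 q7 -22.253333148336186
```

send_rows:
  series:
    - {"travel": [0, 0, 0], "dr": [0, 0, -6], "claw": 4}

```text
time_s: 18.18
tool_pos: [0.5136, 0.0604, 0.2266]
tool_rot: [-180.0, 0.2, 86.0]
force: [-1.1, -0.3, -0.7]
grip_width: 0.0488
```

```bash
python3 s.py
```

```text
18.1833 [0.5136 0.0604 0.2266] [-179.9978    0.1597   86.0301] F [-1.1235 -0.2608 -0.6788] T [-0.1291  0.0952  0.0484] 0.04883405002759014 q7 -16.27303137087716
```

send_rows:
  series:
    - {"travel": [0, 0, 0], "dr": [0, 0, -6], "claw": 4}

```text
time_s: 18.27
tool_pos: [0.5137, 0.0604, 0.2265]
tool_rot: [-180.0, 0.1, 92.0]
force: [-1.3, -0.2, -0.8]
grip_width: 0.0484
```

```bash
python3 s.py
```

```text
18.2667 [0.5137 0.0604 0.2265] [-179.9874    0.1418   92.0175] F [-1.3272 -0.1534 -0.7501] T [-0.0759  0.1259  0.0273] 0.0484499521367211 q7 -10.307172800767399
```

send_rows:
  series:
    - {"travel": [0, 0, 0], "dr": [0, 0, -6], "claw": 4}

```text
time_s: 18.35
tool_pos: [0.5138, 0.0605, 0.2265]
tool_rot: [-180.0, 0.1, 98.0]
force: [-0.2, -0.9, -1.0]
grip_width: 0.0486
```

```bash
python3 s.py
```

```text
18.35 [0.5138 0.0605 0.2265] [-179.9861    0.1317   98.0194] F [-0.2168 -0.8758 -0.9533] T [-0.0748 -0.0043  0.0787] 0.04855460548516238 q7 -4.334287074029082
```

Anticlockwise now runs freely (|T| < 0.1 Nm over 40°). I continue that way, checking as I go.

send_rows:
  series:
    - {"travel": [0, 0, 0], "dr": [0, 0, -6], "claw": 4}
    - {"travel": [0, 0, 0], "dr": [0, 0, -12], "claw": 4}
    - {"travel": [0, 0, 0], "dr": [0, 0, -18], "claw": 4}

```text
time_s: 18.6
tool_pos: [0.5141, 0.0605, 0.2265]
tool_rot: [-180.0, 0.1, 116.0]
force: [-0.3, -0.9, -1.2]
grip_width: 0.0484
```

```bash
python3 s.py
```

```text
18.6 [0.5141 0.0605 0.2265] [-179.9798    0.1265  116.0169] F [-0.2585 -0.9006 -1.1717] T [ 0.0206 -0.0674 -0.0753] 0.04837315766064828 q7 13.564056492994787
```

send_rows:
  series:
    - {"travel": [0, 0, 0], "dr": [0, 0, -6], "claw": 4}
    - {"travel": [0, 0, 0], "dr": [0, 0, -12], "claw": 4}

```text
time_s: 18.77
tool_pos: [0.5142, 0.0606, 0.2266]
tool_rot: [-180.0, 0.1, 128.0]
force: [-0.6, -0.4, -0.0]
grip_width: 0.0483
```

```bash
python3 s.py
```

```text
18.7667 [0.5142 0.0606 0.2266] [-179.9743    0.1287  128.0256] F [-0.5893 -0.374  -0.0169] T [ 0.0136 -0.1597  0.0158] 0.04828024891443846 q7 25.500465275416047
```

send_rows:
  series:
    - {"travel": [0, 0, 0], "dr": [0, 0, -6], "claw": 4}
    - {"travel": [0, 0, 0], "dr": [0, 0, -12], "claw": 4}
    - {"travel": [0, 0, 0], "dr": [0, 0, -18], "claw": 4}

```text
time_s: 19.02
tool_pos: [0.5142, 0.0606, 0.2266]
tool_rot: [-179.9, 0.1, 146.0]
force: [-0.5, -0.1, -1.0]
grip_width: 0.0483
```

```bash
python3 s.py
```

```text
19.0167 [0.5142 0.0606 0.2266] [-179.9354    0.1149  146.0227] F [-0.487  -0.0715 -0.9762] T [-0.0082 -0.1105  0.0685] 0.048299197562844676 q7 43.38857516898903
```

send_rows:
  series:
    - {"travel": [0, 0, 0], "dr": [0, 0, -6], "claw": 4}
    - {"travel": [0, 0, 0], "dr": [0, 0, -12], "claw": 4}

```text
time_s: 19.18
tool_pos: [0.5143, 0.0606, 0.2266]
tool_rot: [-179.9, 0.1, 158.0]
force: [-1.0, -0.6, -1.8]
grip_width: 0.0482
```

```bash
python3 s.py
```

```text
19.1833 [0.5143 0.0606 0.2266] [-179.9122    0.1014  158.0234] F [-0.9663 -0.6366 -1.8173] T [ 0.0227 -0.1665  0.0241] 0.04820015454679743 q7 55.308838085308416
```

send_rows:
  series:
    - {"travel": [0, 0, 0], "dr": [0, 0, -6], "claw": 4}
    - {"travel": [0, 0, 0], "dr": [0, 0, -12], "claw": 4}
    - {"travel": [0, 0, 0], "dr": [0, 0, -18], "claw": 4}
    - {"travel": [0, 0, 0], "dr": [0, 0, -24], "claw": 4}
    - {"travel": [0, 0, 0], "dr": [0, 0, -30], "claw": 4}
    - {"travel": [0, 0, 0], "dr": [0, 0, -36], "claw": 4}

```text
time_s: 19.68
tool_pos: [0.5136, 0.0607, 0.2258]
tool_rot: [-179.9, -0.1, -166.0]
force: [-0.2, 0.2, -4.6]
grip_width: 0.0485
```

```bash
python3 s.py
```

```text
19.6833 [0.5136 0.0607 0.2258] [-179.9179   -0.0532 -165.9772] F [-0.2454  0.2265 -4.6004] T [ 0.2644 -0.1798 -0.0676] 0.048453410958542276 q7 91.04113347424044
```

send_rows:
  series:
    - {"travel": [0, 0, -0.2], "dr": [0, 0, 0], "claw": 4}
    - {"travel": [0, 0, -0.4], "dr": [0, 0, 0], "claw": 4}
    - {"travel": [0, 0, -0.6], "dr": [0, 0, 0], "claw": 4}
    - {"travel": [0, 0, -0.6], "dr": [0, 0, 0], "claw": 4}

```text
time_s: 20.02
tool_pos: [0.5132, 0.0606, 0.2266]
tool_rot: [179.9, -0.1, -166.5]
force: [11.6, 1.9, -34.6]
grip_width: 0.0483
```

```bash
python3 s.py
```

```text
20.0167 [0.5132 0.0606 0.2266] [ 179.9267   -0.1274 -166.456 ] F [ 11.6191   1.9337 -34.6332] T [ 0.6365 -2.8102  0.1329] 0.04832673118420044 q7 90.73569895934737
```

It still holds at 35 N. I take the pull off and carry on anticlockwise to see where that side's stop is.

send_rows:
  series:
    - {"travel": [0, 0, 0.5], "dr": [0, 0, 0], "claw": 4}
    - {"travel": [0, 0, 0.5], "dr": [0, 0, -6], "claw": 4}
    - {"travel": [0, 0, 0.5], "dr": [0, 0, -12], "claw": 4}

```text
time_s: 20.27
tool_pos: [0.5134, 0.0604, 0.2257]
tool_rot: [-179.9, -0.1, -154.2]
force: [4.5, 0.1, -13.3]
grip_width: 0.0481
```

```bash
python3 s.py
```

```text
20.2667 [0.5134 0.0604 0.2257] [-179.9498   -0.1152 -154.1999] F [  4.5011   0.0962 -13.2707] T [ 0.1941 -0.8898 -0.1405] 0.048117003900276345 q7 102.75223208980567
```

send_rows:
  series:
    - {"travel": [0, 0, 0], "dr": [0, 0, -6], "claw": 4}
    - {"travel": [0, 0, 0], "dr": [0, 0, -10], "claw": 4}

```text
time_s: 20.43
tool_pos: [0.5135, 0.0606, 0.2257]
tool_rot: [-180.0, -0.1, -144.2]
force: [3.2, 2.4, -11.4]
grip_width: 0.0485
```

```bash
python3 s.py
```

```text
20.4333 [0.5135 0.0606 0.2257] [-179.9988   -0.0906 -144.22  ] F [  3.1571   2.4435 -11.4288] T [ 0.5578 -0.4817 -0.1677] 0.04847790365926729 q7 112.66109776756952
```

send_rows:
  series:
    - {"travel": [0, 0, 0], "dr": [0, 0, -6], "claw": 4}
    - {"travel": [0, 0, 0], "dr": [0, 0, -12], "claw": 4}

```text
time_s: 20.6
tool_pos: [0.5131, 0.0611, 0.2259]
tool_rot: [179.9, -0.1, -132.4]
force: [1.2, 2.5, -11.6]
grip_width: 0.0484
```

```bash
python3 s.py
```

```text
20.6 [0.5131 0.0611 0.2259] [ 179.8924   -0.0688 -132.4165] F [  1.1605   2.4787 -11.6058] T [ 0.9156 -0.5189 -1.7519] 0.0483647879591833 q7 124.38628495795983
```

send_rows:
  series:
    - {"travel": [0, 0, 0], "dr": [0, 0, -6], "claw": 4}
    - {"travel": [0, 0, 0], "dr": [0, 0, -12], "claw": 4}

```text
time_s: 20.77
tool_pos: [0.5128, 0.0608, 0.2259]
tool_rot: [179.8, -0.1, -120.4]
force: [2.6, 5.1, -11.8]
grip_width: 0.0481
```

```bash
python3 s.py
```

```text
20.7667 [0.5128 0.0608 0.2259] [ 179.8473   -0.0846 -120.431 ] F [  2.5799   5.1463 -11.8262] T [ 1.5031 -0.8501 -1.6922] 0.04806100872099312 q7 136.28268316565573
```

There is a second stop anticlockwise at yaw ≈ 222° (−1.75 Nm), so the cap has about 155° of travel and clockwise still looks like the loosening sense. I sweep clockwise again with a steady upward pull of about 12 N, to catch the point where it comes free.

send_rows:
  series:
    - {"travel": [0, 0, 0], "dr": [0, 0, 6], "claw": 4}
    - {"travel": [0, 0, 0], "dr": [0, 0, 12], "claw": 4}
    - {"travel": [0, 0, 0], "dr": [0, 0, 18], "claw": 4}
    - {"travel": [0, 0, 0], "dr": [0, 0, 24], "claw": 4}
    - {"travel": [0, 0, 0], "dr": [0, 0, 30], "claw": 4}

```text
time_s: 21.18
tool_pos: [0.5128, 0.061, 0.226]
tool_rot: [-180.0, -0.2, -150.7]
force: [0.6, 1.2, -8.1]
grip_width: 0.0485
```

```bash
python3 s.py
```

```text
21.1833 [0.5128 0.061  0.226 ] [-179.9972   -0.1658 -150.7163] F [ 0.551   1.1831 -8.0601] T [ 0.3838 -0.2311  0.0351] 0.048531188093740046 q7 106.17491308672011
```

send_rows:
  series:
    - {"travel": [0, 0, 0], "dr": [0, 0, 6], "claw": 4}
    - {"travel": [0, 0, 0], "dr": [0, 0, 12], "claw": 4}
    - {"travel": [0, 0, 0], "dr": [0, 0, 18], "claw": 4}

```text
time_s: 21.43
tool_pos: [0.5132, 0.0606, 0.2266]
tool_rot: [-179.9, -0.1, -168.7]
force: [-0.1, -0.1, -5.5]
grip_width: 0.0479
```

```bash
python3 s.py
```

```text
21.4333 [0.5132 0.0606 0.2266] [-179.9009   -0.1179 -168.7382] F [-0.1117 -0.0573 -5.4908] T [ 0.0319 -0.1762  0.0204] 0.04788734014007193 q7 88.32287670653722
```

send_rows:
  series:
    - {"travel": [0, 0, 0], "dr": [0, 0, 6], "claw": 4}
    - {"travel": [0, 0, 0], "dr": [0, 0, 12], "claw": 4}
    - {"travel": [0, 0, 0], "dr": [0, 0, 18], "claw": 4}

```text
time_s: 21.68
tool_pos: [0.5136, 0.0602, 0.2273]
tool_rot: [-179.8, -0.0, 173.2]
force: [-1.0, -0.0, -2.5]
grip_width: 0.0481
```

```bash
python3 s.py
```

```text
21.6833 [0.5136 0.0602 0.2273] [-179.8343   -0.0121  173.2287] F [-1.0157 -0.0411 -2.5114] T [-0.016  -0.0495 -0.0514] 0.04806258031973084 q7 70.45395003725005
```

send_rows:
  series:
    - {"travel": [0, 0, 0], "dr": [0, 0, 6], "claw": 4}
    - {"travel": [0, 0, 0], "dr": [0, 0, 12], "claw": 4}
    - {"travel": [0, 0, 0], "dr": [0, 0, 18], "claw": 4}

```text
time_s: 21.93
tool_pos: [0.5143, 0.0607, 0.228]
tool_rot: [-179.9, 0.1, 155.2]
force: [-0.7, 0.0, -1.7]
grip_width: 0.048
```

```bash
python3 s.py
```

```text
21.9333 [0.5143 0.0607 0.228 ] [-179.9117    0.1129  155.2398] F [-0.6932  0.0325 -1.6995] T [ 0.0776 -0.1909  0.0471] 0.04799487106626558 q7 52.572915323488225
```

Clear now: clockwise raises the cap about 0.7 mm per 18°, so it is a left-hand screw with a coarse lead. I continue clockwise while rising with it.

send_rows:
  series:
    - {"travel": [0, 0, -0.1], "dr": [0, 0, 6], "claw": 4}
    - {"travel": [0, 0, -0.15], "dr": [0, 0, 12], "claw": 4}
    - {"travel": [0, 0, -0.2], "dr": [0, 0, 18], "claw": 4}
    - {"travel": [0, 0, -0.23], "dr": [0, 0, 24], "claw": 4}

```text
time_s: 22.27
tool_pos: [0.5143, 0.0607, 0.2305]
tool_rot: [-180.0, 0.1, 131.2]
force: [-0.2, 0.1, 0.0]
grip_width: 0.0482
```

```bash
python3 s.py
```

```text
22.2667 [0.5143 0.0607 0.2305] [-179.973     0.1497  131.2436] F [-0.1546  0.0759  0.0023] T [-0.0236 -0.1677 -0.0049] 0.0482369229490715 q7 28.786189168201407
```

send_rows:
  series:
    - {"travel": [0, 0, -0.03], "dr": [0, 0, 6], "claw": 4}
    - {"travel": [0, 0, -0.06], "dr": [0, 0, 12], "claw": 4}
    - {"travel": [0, 0, -0.1], "dr": [0, 0, 18], "claw": 4}

```text
time_s: 22.52
tool_pos: [0.5142, 0.0605, 0.2314]
tool_rot: [-180.0, 0.2, 113.2]
force: [-0.3, -0.1, -0.7]
grip_width: 0.0484
```

```bash
python3 s.py
```

```text
22.5167 [0.5142 0.0605 0.2314] [-179.9987    0.1555  113.2359] F [-0.3349 -0.1041 -0.6697] T [-0.1134  0.0033 -0.015 ] 0.0483896189700794 q7 10.909599194781705
```

send_rows:
  series:
    - {"travel": [0, 0, -0.03], "dr": [0, 0, 6], "claw": 4}
    - {"travel": [0, 0, -0.06], "dr": [0, 0, 12], "claw": 4}
    - {"travel": [0, 0, -0.1], "dr": [0, 0, 18], "claw": 4}

```text
time_s: 22.77
tool_pos: [0.5136, 0.0606, 0.232]
tool_rot: [-180.0, 0.1, 95.3]
force: [-1.2, -0.5, -3.3]
grip_width: 0.0486
```

```bash
python3 s.py
```

```text
22.7667 [0.5136 0.0606 0.232 ] [-179.9582    0.1488   95.2944] F [-1.2325 -0.4716 -3.3406] T [-0.1539  0.0804  1.1278] 0.04862509299769938 q7 -6.932338371468891
```

Between yaw 155° and 113° the tool rose with no load at all, and at 95° something catches again. So I go back to the middle of the free band, about 132°, and lift there.

send_rows:
  series:
    - {"travel": [0, 0, 0.1], "dr": [0, 0, -6], "claw": 4}
    - {"travel": [0, 0, 0.1], "dr": [0, 0, -13], "claw": 4}
    - {"travel": [0, 0, 0.1], "dr": [0, 0, -20], "claw": 4}
    - {"travel": [0, 0, 0.1], "dr": [0, 0, -27], "claw": 4}
    - {"travel": [0, 0, 0.1], "dr": [0, 0, -34], "claw": 4}
    - {"travel": [0, 0, 0.1], "dr": [0, 0, -37], "claw": 4}

```text
time_s: 23.27
tool_pos: [0.5143, 0.0607, 0.2314]
tool_rot: [-180.0, 0.1, 132.9]
force: [-0.4, 0.4, -0.6]
grip_width: 0.0478
```

```bash
python3 s.py
```

```text
23.2667 [0.5143 0.0607 0.2314] [-179.9612    0.1446  132.8572] F [-0.4039  0.4328 -0.5505] T [ 0.0343 -0.1291 -0.0093] 0.047824312119116245 q7 30.421403824873348
```

send_rows:
  series:
    - {"travel": [0, 0, -0.2], "dr": [0, 0, 0], "claw": 4}
    - {"travel": [0, 0, -0.4], "dr": [0, 0, 0], "claw": 4}
    - {"travel": [0, 0, -0.5], "dr": [0, 0, 0], "claw": 4}

```text
time_s: 23.52
tool_pos: [0.5141, 0.0608, 0.236]
tool_rot: [-180.0, 0.1, 132.5]
force: [-0.0, -0.1, -1.2]
grip_width: 0.0483
```

```bash
python3 s.py
```

```text
23.5167 [0.5141 0.0608 0.236 ] [-179.9608    0.1133  132.5478] F [-0.014  -0.093  -1.2439] T [ 0.0186 -0.1676  0.0235] 0.04833079267137742 q7 30.236554926443933
```

send_rows:
  series:
    - {"travel": [0, 0, -0.3], "dr": [0, 0, 0], "claw": 4}
    - {"travel": [0, 0, -0.6], "dr": [0, 0, 0], "claw": 4}
    - {"travel": [0, 0, -0.9], "dr": [0, 0, 0], "claw": 4}
    - {"travel": [0, 0, -1.2], "dr": [0, 0, 0], "claw": 4}

```text
time_s: 23.85
tool_pos: [0.5137, 0.0608, 0.2472]
tool_rot: [-179.9, 0.0, 132.7]
force: [0.1, 0.1, -0.7]
grip_width: 0.0486
```

The load is only −0.7 N, so it is free. I raise it another 8.5 cm straight up and look.

send_rows:
  series:
    - {"travel": [0, 0, -0.8], "dr": [0, 0, 0], "claw": 4}
    - {"travel": [0, 0, -1.6], "dr": [0, 0, 0], "claw": 4}
    - {"travel": [0, 0, -2.4], "dr": [0, 0, 0], "claw": 4}
    - {"travel": [0, 0, -3.2], "dr": [0, 0, 0], "claw": 4}
    - {"travel": [0, 0, -4], "dr": [0, 0, 0], "claw": 4}
    - {"travel": [0, 0, -5], "dr": [0, 0, 0], "claw": 4}
    - {"travel": [0, 0, -6], "dr": [0, 0, 0], "claw": 4}
    - {"travel": [0, 0, -7], "dr": [0, 0, 0], "claw": 4}
    - {"travel": [0, 0, -8], "dr": [0, 0, 0], "claw": 4}
    - {"travel": [0, 0, -8.5], "dr": [0, 0, 0], "claw": 4}
    - {"travel": [0, 0, -8.5], "dr": [0, 0, 0], "claw": 4}
    - {"travel": [0, 0, -8.5], "dr": [0, 0, 0], "claw": 4}

```text
time_s: 24.85
tool_pos: [0.5138, 0.061, 0.3319]
tool_rot: [-179.9, 0.0, 132.7]
force: [0.6, 0.4, -0.9]
grip_width: 0.0481
```

```bash
python3 s.py; python3 - <<'E'
from h import *
a=env.read_camera('scene')[100:270,220:400];b=env.read_camera('wrist')
a=cv2.resize(a,(445,420),interpolation=2);b=cv2.resize(b,(350,263));b=np.vstack([b,np.zeros((157,350,3),np.uint8)])
cv2.imwrite('pics/fin.png',np.hstack([a,b]))
E
```

```text
24.85 [0.5138 0.061  0.3319] [-179.9137    0.0487  132.6966] F [ 0.6252  0.3821 -0.9025] T [-0.0142 -0.1707 -0.0161] 0.04812513878668748 q7 31.748008806645736
```

View pics/fin.png

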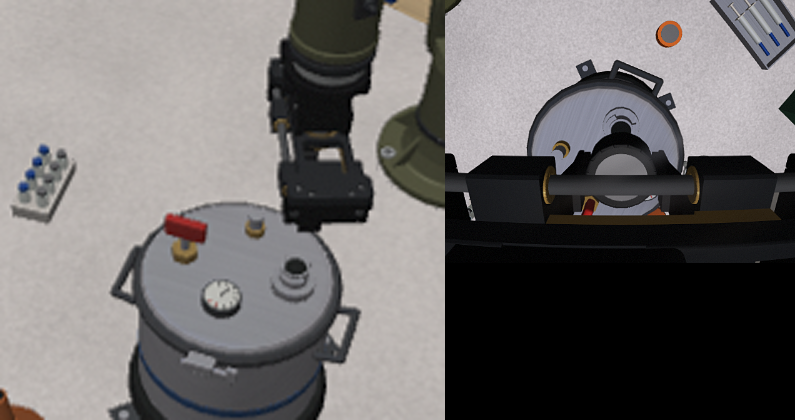

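The filler neck is bare in the scene crop at about (295,265). The wrist view shows the cap between the fingers at (622,178), upright, with the tool level to 0.1°. The red wing is back at rest, so I hand in.

```bash
python3 -c "
from cell import env
print(env.sign_off())"
```

```text
the job is handed in; nothing more can be done
None
```

The relief knob was worked first, then the cap was unscrewed. I handed the job in at about 25 s with the cap held roughly 10 cm above its seat.

- **Relief knob:** I turned it about 70° clockwise to its stop, where the moment rose to 0.35 Nm. I held it there a little over 1 s and let go. The wrist camera then showed the wing back at its starting angle (110.6°, against 110.3° before).
- **Cap:** Anticlockwise it hit a stop, so the thread is left-hand. My first clockwise turn (144°) went past the free zone, and three lifts were refused at about 23–35 N. Turning clockwise with a light upward pull showed a free zone in mid-travel. I went back to it and the cap came up with about 1 N.
- **Last checks:** The final picture shows the bare filler neck and the cap between the fingers. The tool is level to 0.1°, the opening is 48 mm and the load is −0.9 N. The vial rack, tray and lookalike cap are in view and look undisturbed, but I did not measure the loose items.
- **Not confirmed:** I judged the cap's own level only from the picture and the tool's angle. Early on I read a few low moment readings as free turning all the way. Later probes contradicted that: clockwise has an end stop, where the pads skipped over the ribs.

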